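# Seat a keyed arbor in a pulley hub and hold it home

### The job

Pull the black knob of the dust slide straight out until it clicks open and clears the bore of the pulley hub, then take the keyed arbor out of the wooden stand by its square head and push it down into the bore, turning it until the key slips into the keyway. Keep pushing against the spring inside until the flange sits flush on the hub, and finish while still gripping the head and holding it pressed fully home (let go, it springs up), so that the grub screw can be tightened; leave the tape roll, the wax block and the matchbox alone.

Things in the scene. Friction and masses are not known exactly. Their poses are not given: they have to be found in the camera images.
- shutter (a joint): Dust slide of the drive unit, m of travel: 0 = pushed home (steel plate covers the bore), 0.050 = pulled fully out (bore clear). It runs level along the knob's axis. An over-centre spring link beside it holds it at both ends: about 7 N to pull at first, less and less to mid-travel, then it snaps on to the open end and stays.
- knob_grip (a point): Middle of the black round slide knob, axis level, 69.5 mm above the bench: grip part 22 mm diameter, 28 mm long, outer rim 31 mm diameter, 6 mm thick (inner face 14 mm from this point). Frame +x points from knob to hub axis (102 mm away when shut), +z up; pulling out moves it 50 mm along frame -x, roughly towards the robot.
- bore_mouth (a point): Centre of the mouth of the upright bore in the aluminium pulley (100 mm diameter, hub boss 52 mm), on the boss's flat top, 66 mm above the bench. +z up, +x points along the keyway. Bore 22.4 mm diameter; keyway 9 mm wide, open at the top, reaching 17.5 mm from the axis. The pulley is braked (0.8 N m to turn). The shut dust slide lies 1.5 to 5.5 mm above this point.
- arbor_head (a point): Centre of the arbor's square steel head, 26 x 26 mm across, 44 mm tall, sides along the frame's x and y. +z up along the arbor, +x the way the key points. Below it a flange 40 mm diameter, 6 mm thick (top 22 mm, underside 28 mm below this point) with a small tab at its rim, to 25 mm from the axis, in line with the key. Mass about 0.25 kg.
- arbor_shoulder (a point): Centre of the underside of the arbor's flange, 28 mm below the head's centre and 40 mm above the shaft's tip; same axes. It lies on the bore mouth when the arbor is home. A sprung seat in the bore meets the tip for the last 8 mm, pushing back with 6 N rising to about 12.5 N.
- arbor: The arbor, origin at the centre of the shaft's tip; +x to the key, +z up. Shaft 20 mm diameter, 40 mm long below the flange, tip tapered over 2 mm. Key 6 mm wide, reaching 15 mm from the axis, from 10 to 38 mm above the tip, so the bare tip enters the bore 10 mm before the key meets the hub's top.
- stand: Fixed wooden block, 80 x 80 x 46 mm, origin at the centre of its underside on the bench. The arbor stands in its 34 mm hole with the flange on the block's top.
- drive_unit: Fixed foot of the drive unit, origin on the bench under the hub axis; -x points to the slide knob. A 60 mm wide post, 76 mm high, stands 57 to 71 mm from the axis on the knob side; the spring link's housing stands left of it (49 to 72 mm to +y, 79 mm high). The open slide's edge is 31 mm from the axis, 71.5 mm high.
- tape: Bystander: blue tape roll, 67 mm diameter, 19 mm high, origin at the centre of its underside.
- wax: Bystander: yellow wax block, 43 x 64 x 26 mm, origin at the centre of its underside.
- matches: Bystander: matchbox, 36 x 53 x 15 mm, origin at the centre of its underside.
Mind the look-alikes: they are no part of the job. Of the things shaped like the arbor, the bare steel one is meant.

How it is judged (in metres and radians):
On the way, in this order (a step that is already met when the one before it is completed fails the run):
1. the dust slide is pulled open (value of joint shutter above 0.044 m), for 0.2 s.
2. the arbor is lifted out of the stand (height (world z) of arbor_shoulder above 0.09 m and contact force between the fingers and arbor above 1 N), for 0.1 s.
At the end, for the whole second after the job is handed in: The dust slide is out (more than 42 mm); the arbor is in the bore with its key in the keyway (within 0.25 rad), upright (0.08 rad), centred (3 mm) and its flange within 3 mm of the hub's top against the spring; the fingers still grip it (more than 3 N) and it is still (value of joint shutter above 0.042 m and z of arbor_shoulder in the frame of bore_mouth below 0.003 m and horizontal distance between arbor_shoulder and bore_mouth below 0.003 m and angle between the x axis of arbor_head and the x axis of bore_mouth, either way round below 0.25 rad and angle between the z axis of arbor_head and the z axis of bore_mouth, either way round below 0.08 rad and contact force between the fingers and arbor above 3 N and linear speed of arbor below 0.02 m/s); the arm keeps its last pose, push and grip.
It fails at once if the tape roll, wax block or matchbox is moved more than 20 mm (distance of any of tape, wax, matches from where it was at the start of the episode above 0.02 m).
It also fails if it takes over 54 s, if anything falls off the work surface, if the arm or the gripper's body presses on something with over 40 N, if the wrist force passes 120 N, or if a joint passes its speed limit or range.

### The arm

A 7-joint arm with a two-finger parallel gripper is mounted at the origin on a cart in front of the work surface, level with it; the furniture and walls round the work are solid. World frame = base frame: x ahead of the robot, y to its left, z up, the work surface at z = 0. Lengths are in mm, angles in rad, forces in N, time in s.
With the tool pointing down it reaches from about 400 to 850 mm from the base axis. Payload 6.9 kg.
Tool frame: the origin (TCP) lies on the centre line of the jaws, within the pads' length; the fingertips stand 22 mm ahead of it and the grasp point (between the pads) lies 3 mm ahead of it; z points along the fingers, y is the direction in which the jaws open and shut (so a half turn about z gives the same grasp; the last joint's range is limited). The gripper opens to 85 mm and grips with 20 to 120 N. Pads are 22 mm wide; open, the fingers measure 114 mm over their backs; the gripper's body (76 mm by 85 mm) begins 54 mm behind the grasp point. The pads swing forward as they close: fully open they stand 13 mm farther back than shut.
Start: joints at [1.442, 0.507, -0.238, 1.5, 0.126, 1.149, -0.155], TCP at [144.768, -607.992, 253.275] pointing down, gripper open.
Joint ranges: [-3.08, 3.08], [-0.24, 2.05], [-1.43, 1.35], [0, 2.5], [-1.52, 4.66], [0.17, 1.96], [-2.89, 2.89]. Speed limits (rad/s): [2.39, 2.39, 3.14, 3.14, 3.14, 3.14, 3.14].

### API

Orientations are given as a unit quaternion [x, y, z, w].
In Python, from station import robot gives the robot as it stands.
- The arm moves only by the tool carry_out, never from a script. Its argument "plan" is a list of rows, each an object of numbers: "tx", "ty", "tz": the shift along the world's x, y, z in mm; "ax", "ay", "az": the turn, a rotation vector about the world's x, y, z in rad; "jaw": the opening, from 0 (shut) to 1 (fully open). A call has 1 to 12 rows; each row shifts and turns the commanded pose from where the row before left it; what a row does not reach is not made up. A row lasts 1/8 s, in which the tool goes at most 62.5 mm and 10.7 degrees, less where a joint would pass 70% of its speed; a pose out of reach is approached as far as the arm can. A call with a gripper value outside its range is refused whole. The fingers move at their own pace and stop on an object; the grip force is fixed at half the most. Time passes only in rows, so rows that do not move let the fingers close. It gives the time, the measured TCP pose, the force and the opening at its end, in the units of the state.
- robot.get_obs(): the state, without advancing time (a new reading comes with each control period).
- robot.capture(name): name is "scene" or "top"; returns (picture, depth): 480x640x3 uint8, red, green, blue; 480x640 float32, mm along the optical axis (not along the pixel's ray), 0 where there is no reading.
- robot.get_calibration(name): a dict with "mtx" (3x3 intrinsics, pixels), "dist_coeffs" ([k1, k2, p1, p2, k3] as OpenCV has them; the pictures are not rectified), "position" and "rotation" of the camera in the world. Camera axes: x right, y down, z forward; pixel columns grow to the right and rows downward; lengths in mm; the calibration is good to about 2 mm. A picture is of the moment at which its call begins. get_calibration takes no time and is no camera call.
- robot.finish_job(): hands the job in, once; it reports no verdict.
The state is a dict: "clock": time; "joints": joint angles; "joint_vel": joint speeds; "effort": joint torques, N m; "eef_pos": TCP position; "tcp_rot": TCP orientation; "contact_force": force on the tool from outside, world axes, zero at the start; "moment": the same for the moment, N m; "finger_gap": finger opening in mm.
Only numpy, scipy, OpenCV 4.12 (cv2) and the standard library are available. Lean on these libraries where they do the work, as an engineer would, in place of code of your own. Each camera call takes 0.05 s, during which the arm holds its last target.

## Working session

There is one attempt and no reset: what is moved stays moved. The work goes in short steps, Python scripts to look and compute and a tool call to move; the robot and the scene stay as the last step left them, time stands still between calls to the robot, and variables do not carry over. Pictures are saved under pics/ and viewed, and the job is handed in when it is done.

Besides the shell and the picture viewer there is one more tool, called after ">>>" as name(argument=value, ...) on one line, values as JSON. carry_out: Moves the arm, as the interface text tells. Its arguments: {"type":"object","properties":{"plan":{"type":"array"}},"required":["plan"]}

```bash
ls; mkdir -p pics
cat > h.py <<'E'
import numpy as np, cv2
from station import robot
def cap(n,tag):
    p,d=robot.capture(n); cv2.imwrite(f'pics/{tag}.png',p[:,:,::-1]); np.save(f'pics/{tag}.npy',d); return p,d
def w(n,u,v,d=None,z=None):
    c=robot.get_calibration(n); K=np.array(c['mtx'],float); D=np.array(c['dist_coeffs'],float)
    R=np.array(c['rotation'],float); t=np.array(c['position'],float)
    if R.shape!=(3,3):
        from scipy.spatial.transform import Rotation as Ro
        R=Ro.from_quat(R).as_matrix()
    q=cv2.undistortPoints(np.array([[[u,v]]],float),K,D)[0,0]
    r=R@np.array([q[0],q[1],1.])
    if z is not None: return t+r*(z-t[2])/r[2]
    return t+r*d
def crop(tag,x0,y0,x1,y1,out,s=None):
    im=cv2.imread(f'pics/{tag}.png')[y0:y1,x0:x1]
    s=s or min(800/(x1-x0),600/(y1-y0))
    cv2.imwrite(f'pics/{out}.png',cv2.resize(im,None,fx=s,fy=s,interpolation=cv2.INTER_CUBIC)); print('scale',s)
E
python3 - <<'E'
from h import *
for n in('scene','top'):
    cap(n,n+'0'); c=robot.get_calibration(n); print(n,c)
print(robot.get_obs())
E
```

```text
pics
scene {'mtx': array([[487.38973209,   0.        , 320.58645615],
       [  0.        , 487.38973209, 235.71668217],
       [  0.        ,   0.        ,   1.        ]]), 'dist_coeffs': array([0.04588719, 0.        , 0.        , 0.        , 0.        ]), 'position': array([ 26.86722192, 547.76981243, 620.7324597 ]), 'rotation': array([-0.39988847,  0.81082471, -0.38631083,  0.18280164])}
top {'mtx': array([[593.81971786,   0.        , 318.26335949],
       [  0.        , 593.81971786, 239.34296674],
       [  0.        ,   0.        ,   1.        ]]), 'dist_coeffs': array([-0.05183843,  0.        ,  0.        ,  0.        ,  0.        ]), 'position': array([ 385.95963068,  146.93356294, 1128.84650955]), 'rotation': array([ 0.71511522, -0.69556365,  0.04981791, -0.04816234])}
{'clock': 0.1, 'joints': array([ 1.44250509,  0.50824154, -0.23751469,  1.50103264,  0.12567411,
        1.14890455, -0.15480044]), 'joint_vel': array([-0.00011099, -0.00177228, -0.00117843, -0.00215428,  0.0014436 ,
        0.00175873, -0.00037057]), 'effort': array([-4.78294489e-03, -6.21845341e+01, -2.19444394e+00, -2.50208884e+01,
        1.26073838e-02,  7.80239759e-03, -5.90054879e-05]), 'eef_pos': array([ 144.62319022, -607.60760977,  252.52365999]), 'tcp_rot': array([ 9.93175985e-01,  1.16622557e-01, -1.01312147e-04, -7.94651518e-04]), 'contact_force': array([-0.98818975, -0.11245811,  0.63658778]), 'moment': array([ 0.02700492, -0.00681653,  0.00763762]), 'finger_gap': 85.34317204661268}
```

View pics/scene0.png

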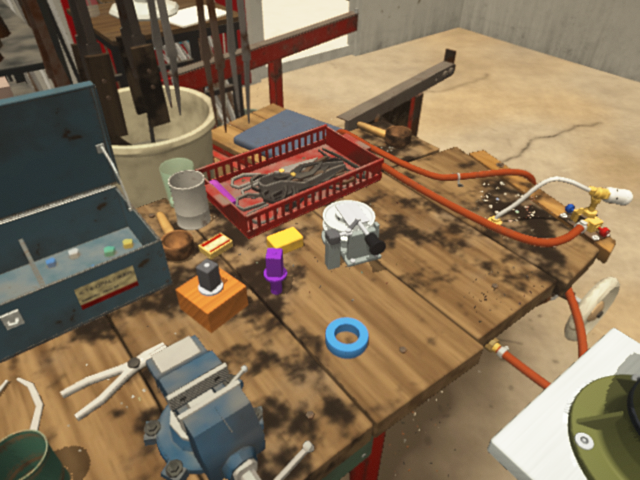

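View pics/top0.png

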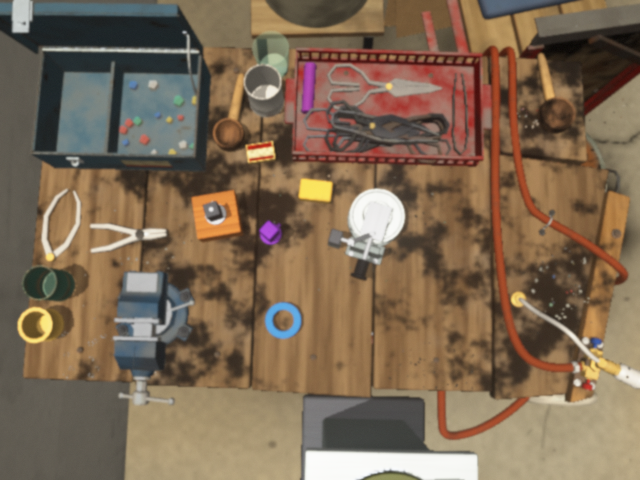

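Run:
```python
from h import *
crop('top0',320,170,420,290,'c1')
crop('top0',180,170,300,260,'c2')
crop('scene0',300,180,400,280,'c3')
crop('scene0',160,220,300,340,'c4')
```

```text
scale 5.0
scale 6.666666666666667
scale 6.0
scale 5.0
```

View pics/c1.png

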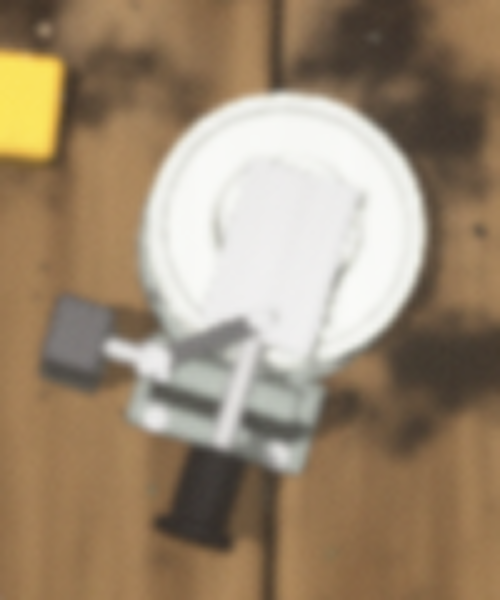

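View pics/c2.png

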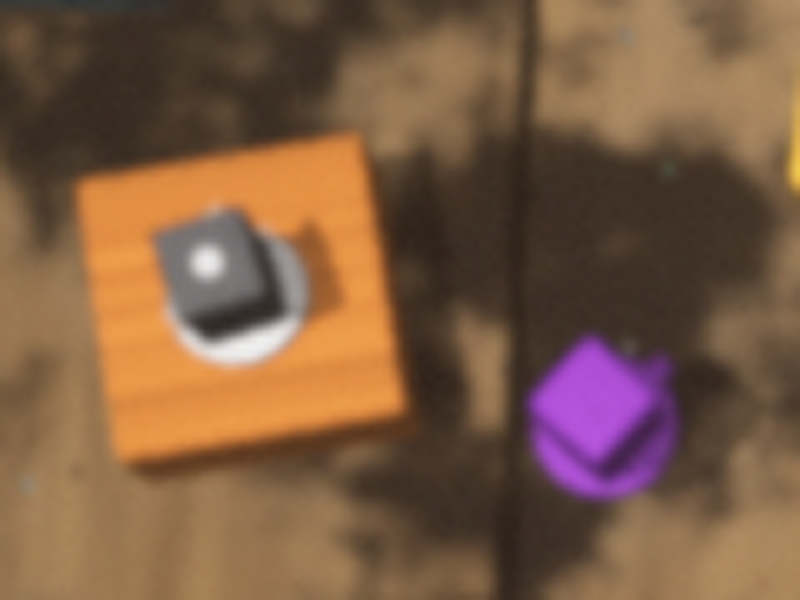

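View pics/c3.png

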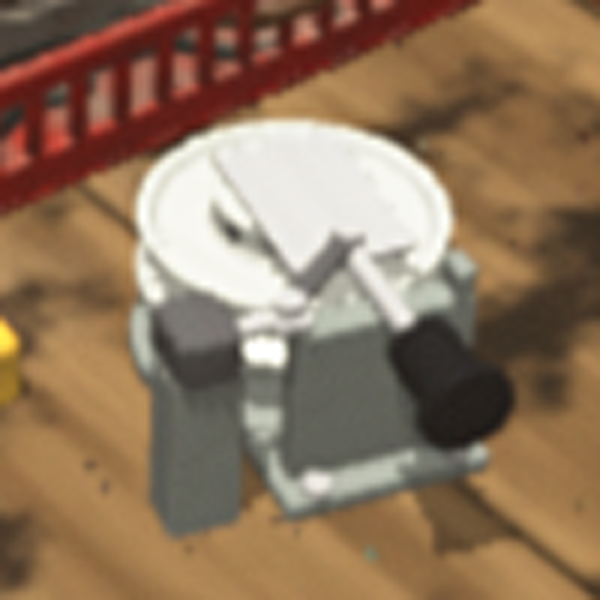

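View pics/c4.png

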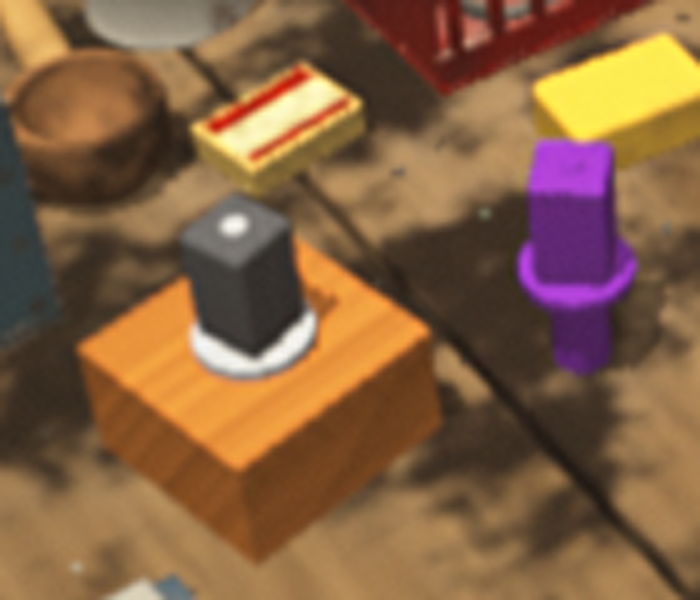

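```bash
cat >> h.py <<'E'
def cloud(n,d,x0,y0,x1,y1):
    c=robot.get_calibration(n); K=np.array(c['mtx'],float); D=np.array(c['dist_coeffs'],float)
    from scipy.spatial.transform import Rotation as Ro
    R=Ro.from_quat(c['rotation']).as_matrix(); t=np.array(c['position'],float)
    u,v=np.meshgrid(np.arange(x0,x1),np.arange(y0,y1)); 
    q=cv2.undistortPoints(np.stack([u.ravel(),v.ravel()],1).astype(float)[:,None],K,D)[:,0]
    z=d[y0:y1,x0:x1].ravel()
    P=np.c_[q*z[:,None],z]@R.T+t
    P[z==0]=np.nan
    return P.reshape(y1-y0,x1-x0,3)
E
python3 - <<'E'
from h import *
np.set_printoptions(linewidth=250,suppress=True)
for n,b in (('top',(320,180,420,290)),('scene',(310,190,395,275))):
    d=np.load(f'pics/{n}0.npy'); P=cloud(n,d,*b); print(n,np.isnan(P[...,0]).mean())
    z=P[...,2]; print(np.nan_to_num(z[::4,::3],nan=-1).round().astype(int))
# rasterise height map world
d=np.load('pics/top0.npy');P=cloud('top',d,185,180,250,250);print(np.nan_to_num(P[::3,::2,2],nan=-1).round().astype(int))
E
```

```text
top 0.004545454545454545
[[ -2   0  -1   0  -2   1   0   0   2   1   0  -4   0  -3   1  -1  -3  -1  -2  -3  -2  -3  -2  -4  -1  -4  -3  -1   0  -3  -3   1  -1  -2]
 [ 26  26  24  23  25   1   0   1  -4   1  -4  -1   3   1  -1   1  -4  -2  -4   1   1   0  -1   1  -2  -1   0   3   0   0  -3  -5  -1  -2]
 [ 28  26  24  26  19  -2  -7  -1   1   3   2   3  -1   2   1   0  -1   4 -11  -1  -2  -6   0   1   0  -3   1   1   0  -3  -1  -4  -5  -3]
 [ 24  26  23  24   0   1  -3   0   0  -1  -6   0   1   1  -6  56  57  54  53  48  52  58  57  54   0  -3   0  -3  -4  -5  -1   1   2  -2]
 [ 20  26  25  24  -1  -2   2  -3  -1  -4  -1  -4  -1  53  54  51  52  53  51  52  53  53  50  52  55  60   2   0  -2   0  -4   1  -2  -4]
 [ 24  23  22  22   0  -2  -2  -1  -3  -2  -2   4  56  53  56  53  52  53  46  50  54  50  52  54  53  49  55  -1   1  -5   3   2   4   0]
 [  1  -2   0   2  -3   1  -2   1   2  -1  -2  58  53  51  55  56  62  72  69  69  70  67  66  54  54  54  58  53  -6   0   0  -2  -1  -4]
 [  2   0   1  -3   2  -1  -3  -5   0  -1   5  57  53  51  52  63  70  72  66  68  71  69  70  70  54 
[... 6574 characters left out ...]
-4  5 46 43 47 46 45 44 52 45 46 43 43 43 44 48 47 46 43 43 46 46 45 45 28 -3 -5 -1 -1]
 [ 0 -1 -1  1  1  1 43 48 47 48 45 48 46 44 43 44 43 45 45 45 47 39 38 33 30 24 25 21 14 -3  1 -4  2]
 [-1  2  0  0 -3 -2 43 38 43 49 43 43 43 39 37 31 32 25 21 16 12  5  4  3  2 -3 -2  1 -3  1 -2 -2  1]
 [-5 -1 -4 -3  1 -1  2 28 25 24 17 17  9  6  4  2  0 -2 -2  4  0  2  0  0 -1 -5  1 -2  0  1  0  0  1]
 [ 5  1 -2 -2 -4  1 -2 -4 -7 -1  0 -2 -2 -3 -2 -1 -2 -1 -1  2 -4 -6 -3 -3  1  2 -6 -7  1 -1 -3  0 -4]
 [-3 -2 -1  0 -1  2  2  4  1  0 -2  2 -2  1  0  2 -4  1  1  4 -3 -3 -3 -1  1 -1 -1  0  0 -2  0 -6 -1]
 [ 3  4 -2 -2  2  1  0 -4  0  1  0  0 -1  1 -2 -5  0 -1 -2  0 -2  1 -1 -4  3 -1 -3 -1  0 -3  0  1  0]]
```

Run:
```python
from h import *
from scipy.optimize import least_squares
np.set_printoptions(linewidth=250,suppress=True,precision=2)
d=np.load('pics/top0.npy');P=cloud('top',d,320,180,420,290)
Z=P[...,2]
m=(Z>46)&(Z<62)
pts=[]
# boundary pixel by row: leftmost/rightmost above-bench for rows 180..232, cols>335
g=cv2.cvtColor(cv2.imread('pics/top0.png'),cv2.COLOR_BGR2GRAY).astype(float)
c0=np.array([377,216.])
for a in np.arange(-200,25,5):   # image angle
    r=np.arange(20,36,.25); th=np.deg2rad(a)
    u=c0[0]+r*np.cos(th); v=c0[1]+r*np.sin(th)
    s=cv2.remap(g.astype(np.float32),u.astype(np.float32)[None],v.astype(np.float32)[None],cv2.INTER_LINEAR)[0]
    k=np.where(s>165)[0]
    if len(k): k=k[-1]; pts.append(w('top',u[k],v[k],z=55)[:2])
pts=np.array(pts)
f=least_squares(lambda p:np.hypot(*(pts-p[:2]).T)-p[2],[430,30,50],loss='soft_l1');print('pulley',f.x,np.abs(f.fun).max())
# slide plate: z 66-75 points -> PCA
# knob: points z>68 rows>258
for n,b in (('top',(350,256,375,290)),('scene',(365,225,395,262))):
    Q=cloud(n,np.load(f'pics/{n}0.npy'),*b); q=Q[(Q[...,2]>58)]
    c=robot.get_calibration(n)
    print(n,len(q),np.nanmean(q,0)); C=np.cov(q[:,:2].T); ev,V=np.linalg.eigh(C); a=V[:,1]; a=a*np.sign(a[0]); print(np.sqrt(ev),a,np.degrees(np.arctan2(a[1],a[0])))
    t=q[:,:2]@a; s=q[:,:2]@[-a[1],a[0]]; print('t range',np.percentile(t,[0,5,95,100]),'s',np.percentile(s,[0,5,50,95,100]))
q=P[(Z>66)&(Z<76)&(np.arange(180,290)[:,None]<232)]
r=cv2.minAreaRect(q[:,:2].astype(np.float32));print('plate',r)
```

```text
pulley [582.81  41.13  52.04] 1.8708968580332197
top 273 [482.35  69.19  76.69]
[ 6.67 11.61] [ 0.96 -0.28] -16.32469106263868
t range [426.58 427.09 463.38 469.03] s [186.89 191.53 201.86 212.13 216.32]
scene 413 [483.54  66.44  73.86]
[ 8.27 23.66] [ 0.81 -0.58] -35.64814044735498
t range [328.5  330.95 395.62 413.5 ] s [317.6  322.16 336.39 348.15 350.75]
plate ((578.5277709960938, 70.12120056152344), (56.52853012084961, 109.56513214111328), 1.6851239204406738)
```

Run:
```python
from h import *
crop('top0',345,250,375,285,'c5',16)
crop('scene0',360,225,390,260,'c6',16)
crop('top0',195,195,235,235,'c7',15)
```

```text
scale 16
scale 16
scale 15
```

View pics/c5.png

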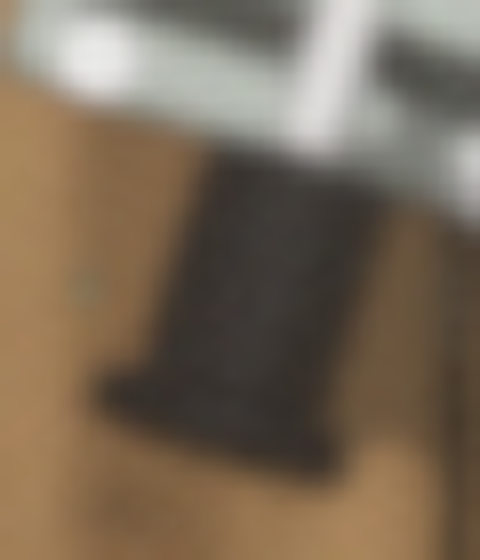

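View pics/c6.png

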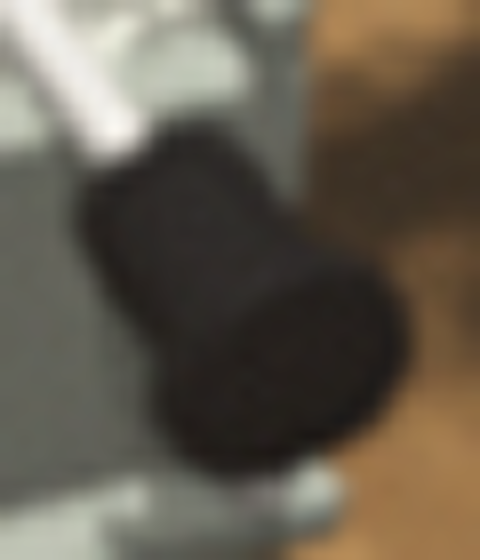

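View pics/c7.png

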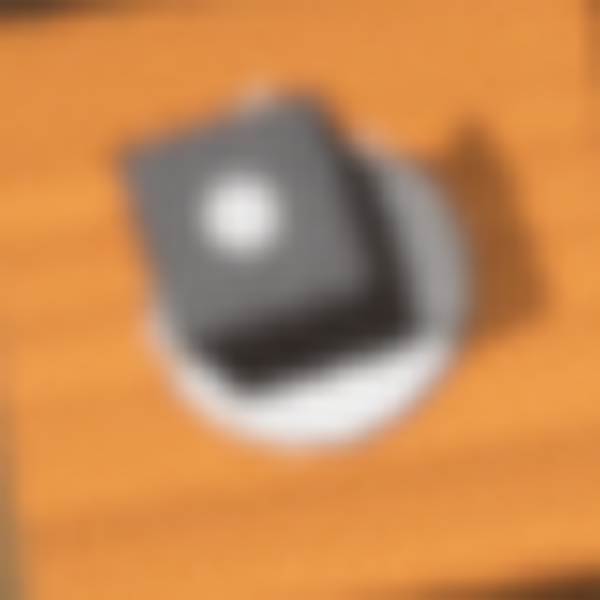

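Run:
```python
from h import *
np.set_printoptions(suppress=True,precision=1)
def f(X,Y,x0,y0,s,z,n='top'): return w(n,x0+(X+.5)/s-.5,y0+(Y+.5)/s-.5,z=z)[:2]
hd=[f(*p,195,195,15,96) for p in((130,160),(305,98),(375,282),(205,338),(242,213))];print('head',hd,np.mean(hd[:4],0))
for i in range(4):
    v=hd[(i+1)%4]-hd[i]; print(np.hypot(*v),np.degrees(np.arctan2(*v[::-1])))
fc=f(310,290,195,195,15,52);tb=f(258,90,195,195,15,52);print('flange',fc,'tab',tb,np.degrees(np.arctan2(*(tb-fc)[::-1])))
# knob top view: grip edges; rim corners
L0,L1,R0,R1=[f(*p,345,250,16,69.5) for p in((210,165),(155,350),(372,205),(325,395))]
print('knob edges',L0,L1,R0,R1,[np.degrees(np.arctan2(*(a-b)[::-1])) for a,b in((L0,L1),(R0,R1))])
rl,rr=f(97,385,345,250,16,69.5),f(335,470,345,250,16,69.5);print('rim outer',rl,rr,(rl+rr)/2,np.hypot(*(rl-rr)),np.degrees(np.arctan2(*(rl-rr)[::-1]))-90)
# scene rim face ellipse centre (285,370)
print('scene rim face',f(288,368,360,225,16,69.5,'scene'),'root', f(180,205,360,225,16,69.5,'scene'))
```

```text
head [array([585.5, 352.1]), array([593.5, 331.7]), array([571.7, 322.3]), array([564.4, 342. ]), array([579.5, 338.5])] [578.8 337. ]
21.86045407910097 -68.47447355090608
23.808786233233352 -156.66890237692866
21.01594839134821 110.17179434130657
23.3553725906849 25.455070479130484
flange [578.4 337.7] tab [603.2 345.5] 17.29364349712036
knob edges [498.7  74.8] [477.7  80.6] [494.7  56.6] [473.2  61.5] [np.float64(-15.38424584779022), np.float64(-12.876174495121658)]
rim outer [473.6  87. ] [464.9  60.2] [469.3  73.6] 28.172287255312096 -18.15731520702826
scene rim face [467.8  71.6] root [495.4  62.2]
```

Look-alikes: steel arbor in the stand at top (212,211) against the purple arbor at (270,233); I choose the steel one. There is only one black knob, at top (361,270). The close crops (c5, c7) confirm both choices. Knob is about (486.5, 68), axis yaw −15.5°. Arbor is about (579, 337.5), key yaw ~21°, hub about (583, 41).

>>> carry_out(plan=[{"tx":34,"ty":40},{"tx":34,"ty":40},{"tx":34,"ty":40},{"tx":34,"ty":40},{"tx":34,"ty":40},{"tx":34,"ty":40},{"tx":34,"ty":40},{"tx":34,"ty":40},{"tx":33,"ty":40},{"ty":40},{"jaw":0.55},{}])

```text
invalid input
```

Run:
```python
from h import *
o=robot.get_obs(); print({k:np.round(o[k],3) for k in('clock','joints','eef_pos','tcp_rot','contact_force','finger_gap')})
```

```text
{'clock': np.float64(0.1), 'joints': array([ 1.443,  0.508, -0.238,  1.501,  0.126,  1.149, -0.155]), 'eef_pos': array([ 144.623, -607.608,  252.524]), 'tcp_rot': array([ 0.993,  0.117, -0.   , -0.001]), 'contact_force': array([-0.988, -0.112,  0.637]), 'finger_gap': np.float64(85.343)}
```

>>> carry_out(plan=[{"tx":34,"ty":40,"tz":0,"ax":0,"ay":0,"az":0,"jaw":0.55},{"tx":34,"ty":40,"tz":0,"ax":0,"ay":0,"az":0,"jaw":0.55},{"tx":34,"ty":40,"tz":0,"ax":0,"ay":0,"az":0,"jaw":0.55},{"tx":34,"ty":40,"tz":0,"ax":0,"ay":0,"az":0,"jaw":0.55},{"tx":34,"ty":40,"tz":0,"ax":0,"ay":0,"az":0,"jaw":0.55},{"tx":34,"ty":40,"tz":0,"ax":0,"ay":0,"az":0,"jaw":0.55},{"tx":34,"ty":40,"tz":0,"ax":0,"ay":0,"az":0,"jaw":0.55},{"tx":34,"ty":40,"tz":0,"ax":0,"ay":0,"az":0,"jaw":0.55},{"tx":33,"ty":40,"tz":0,"ax":0,"ay":0,"az":0,"jaw":0.55}])

```text
clock: 1.23
eef_pos: [450.5, -246.6, 253.1]
tcp_rot: [0.993, 0.117, -0.0, -0.0]
contact_force: [0.5, -1.0, 0.8]
finger_gap: 47.1
```

```bash
cat > s.py <<'E'
from h import *
from scipy.spatial.transform import Rotation as Ro
np.set_printoptions(suppress=True)
o=robot.get_obs(); print({k:np.round(o[k],3).tolist() for k in('clock','joints','eef_pos','contact_force','moment','finger_gap')})
R=Ro.from_quat(o['tcp_rot']).as_matrix();print('yaw x',np.degrees(np.arctan2(R[1,0],R[0,0])).round(2),'z',R[:,2].round(4))
E
python3 s.py
```

```text
{'clock': 1.225, 'joints': [0.715, 0.345, -0.364, 1.788, 0.14, 1.034, -1.038], 'eef_pos': [450.531, -246.585, 253.085], 'contact_force': [0.509, -0.996, 0.766], 'moment': [-0.068, 0.005, -0.068], 'finger_gap': 47.051}
yaw x 13.39 z [-0.0003  0.0001 -1.    ]
```

>>> carry_out(plan=[{"tx":6,"ty":45,"tz":0,"ax":0,"ay":0,"az":-0.072,"jaw":0.55},{"tx":5,"ty":45,"tz":0,"ax":0,"ay":0,"az":-0.072,"jaw":0.55},{"tx":5,"ty":45,"tz":0,"ax":0,"ay":0,"az":-0.072,"jaw":0.55},{"tx":5,"ty":45,"tz":0,"ax":0,"ay":0,"az":-0.072,"jaw":0.55},{"tx":5,"ty":45,"tz":-30,"ax":0,"ay":0,"az":-0.072,"jaw":0.55},{"tx":5,"ty":45,"tz":-30,"ax":0,"ay":0,"az":-0.072,"jaw":0.55},{"tx":5,"ty":44.5,"tz":-30,"ax":0,"ay":0,"az":-0.072,"jaw":0.55},{"tx":0,"ty":0,"tz":-20,"ax":0,"ay":0,"az":0,"jaw":0.55}])

```text
clock: 2.22
eef_pos: [485.3, 70.9, 141.9]
tcp_rot: [0.991, -0.132, -0.001, -0.001]
contact_force: [-0.2, -1.7, 0.2]
finger_gap: 46.9
```

```bash
python3 s.py; python3 -c "
from h import *
cap('scene','s1');cap('top','t1')
crop('scene' and 's1',280,120,440,280,'s1c',3.7);crop('t1',300,180,420,300,'t1c',5)"
```

```text
{'clock': 2.225, 'joints': [0.034, 0.443, -0.323, 1.999, 0.202, 0.731, -2.246], 'eef_pos': [485.297, 70.918, 141.947], 'contact_force': [-0.237, -1.662, 0.202], 'moment': [-0.052, -0.028, -0.024], 'finger_gap': 46.863}
yaw x -15.17 z [-0.0009  0.002  -1.    ]
scale 3.7
scale 5
```

View pics/s1c.png

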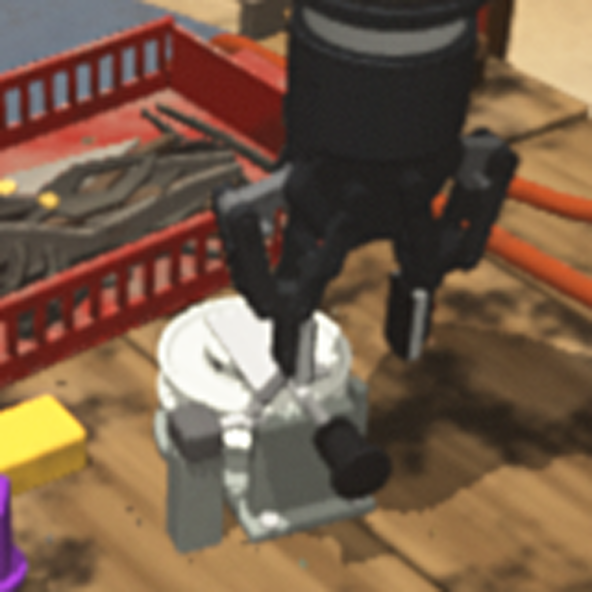

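View pics/t1c.png

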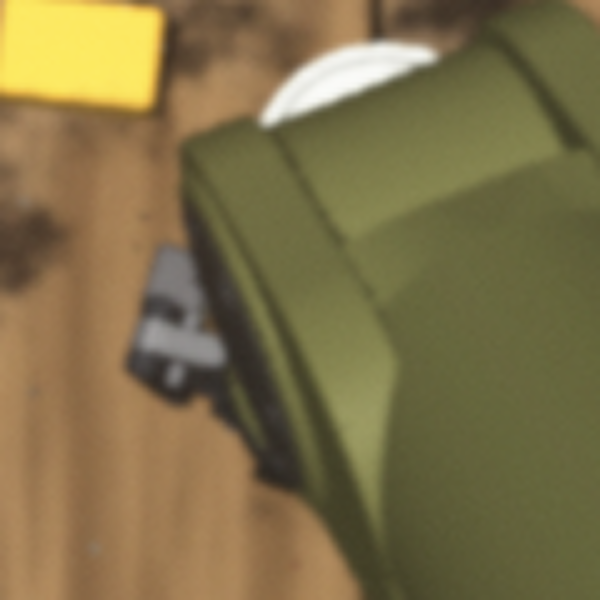

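>>> carry_out(plan=[{"tx":0,"ty":0,"tz":0,"ax":0,"ay":0,"az":0,"jaw":0.55},{"tx":0,"ty":0,"tz":0,"ax":0,"ay":0,"az":0,"jaw":0.55}])

```text
clock: 2.58
eef_pos: [486.3, 65.8, 144.2]
tcp_rot: [0.991, -0.135, 0.001, -0.0]
contact_force: [-0.1, -0.7, 0.0]
finger_gap: 47.2
```

```bash
python3 s.py
```

```text
{'clock': 2.575, 'joints': [0.042, 0.439, -0.32, 1.997, 0.202, 0.734, -2.243], 'eef_pos': [486.342, 65.794, 144.195], 'contact_force': [-0.136, -0.654, 0.019], 'moment': [-0.024, 0.021, -0.03], 'finger_gap': 47.153}
yaw x -15.57 z [ 0.0016 -0.     -1.    ]
```

>>> carry_out(plan=[{"tx":0.5,"ty":1.5,"tz":-24,"ax":0,"ay":0,"az":0,"jaw":0.55},{"tx":0,"ty":0,"tz":-24,"ax":0,"ay":0,"az":0,"jaw":0.55},{"tx":0,"ty":0,"tz":-13,"ax":0,"ay":0,"az":0,"jaw":0.55},{"tx":0,"ty":0,"tz":-10,"ax":0,"ay":0,"az":0,"jaw":0.55},{"tx":0,"ty":0,"tz":0,"ax":0,"ay":0,"az":0,"jaw":0.55},{"tx":0,"ty":0,"tz":0,"ax":0,"ay":0,"az":0,"jaw":0.55}])

```text
clock: 3.32
eef_pos: [486.7, 68.1, 72.8]
tcp_rot: [0.991, -0.135, 0.0, -0.0]
contact_force: [-0.4, -1.4, 0.1]
finger_gap: 47.0
```

```bash
python3 s.py; python3 -c "
from h import *
cap('scene','s2')
crop('s2',300,150,420,270,'s2c',5)"
```

```text
{'clock': 3.325, 'joints': [-0.005, 0.549, -0.27, 2.069, 0.267, 0.556, -2.306], 'eef_pos': [486.655, 68.071, 72.799], 'contact_force': [-0.417, -1.42, 0.149], 'moment': [-0.006, -0.003, -0.036], 'finger_gap': 47.039}
yaw x -15.49 z [ 0.0009  0.0001 -1.    ]
scale 5
```

View pics/s2c.png

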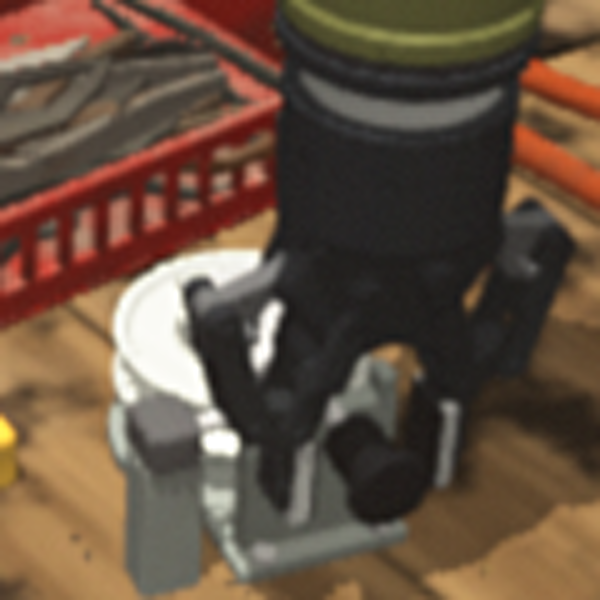

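Knob (~(375,460) in crop) sits between the pads. Closing.

>>> carry_out(plan=[{"tx":0,"ty":0,"tz":0,"ax":0,"ay":0,"az":0,"jaw":0.0},{"tx":0,"ty":0,"tz":0,"ax":0,"ay":0,"az":0,"jaw":0.0},{"tx":0,"ty":0,"tz":0,"ax":0,"ay":0,"az":0,"jaw":0.0},{"tx":0,"ty":0,"tz":0,"ax":0,"ay":0,"az":0,"jaw":0.0}])

```text
clock: 3.88
eef_pos: [486.3, 67.4, 72.9]
tcp_rot: [0.991, -0.135, 0.0, 0.0]
contact_force: [-2.0, -2.2, 6.6]
finger_gap: 20.2
```

```bash
python3 s.py
```

```text
{'clock': 3.875, 'joints': [-0.004, 0.548, -0.269, 2.069, 0.267, 0.556, -2.306], 'eef_pos': [486.292, 67.363, 72.886], 'contact_force': [-1.96, -2.194, 6.577], 'moment': [-0.467, 0.34, -0.065], 'finger_gap': 20.151}
yaw x -15.53 z [ 0.0004 -0.0008 -1.    ]
```

>>> carry_out(plan=[{"tx":-4.8,"ty":1.33,"tz":0,"ax":0,"ay":0,"az":0,"jaw":0.0},{"tx":-4.8,"ty":1.33,"tz":0,"ax":0,"ay":0,"az":0,"jaw":0.0},{"tx":-4.8,"ty":1.33,"tz":0,"ax":0,"ay":0,"az":0,"jaw":0.0},{"tx":-4.8,"ty":1.33,"tz":0,"ax":0,"ay":0,"az":0,"jaw":0.0}])

```text
clock: 4.38
eef_pos: [468.3, 72.6, 72.9]
tcp_rot: [0.991, -0.135, 0.001, 0.0]
contact_force: [2.4, -3.9, 4.4]
finger_gap: 20.3
```

```bash
python3 s.py
```

```text
{'clock': 4.375, 'joints': [-0.024, 0.53, -0.264, 2.114, 0.269, 0.526, -2.329], 'eef_pos': [468.315, 72.554, 72.883], 'contact_force': [2.388, -3.865, 4.441], 'moment': [-0.705, -0.455, -0.063], 'finger_gap': 20.35}
yaw x -15.57 z [ 0.0027 -0.0005 -1.    ]
```

>>> carry_out(plan=[{"tx":-4.8,"ty":1.33,"tz":0,"ax":0,"ay":0,"az":0,"jaw":0.0},{"tx":-4.8,"ty":1.33,"tz":0,"ax":0,"ay":0,"az":0,"jaw":0.0},{"tx":-4.8,"ty":1.33,"tz":0,"ax":0,"ay":0,"az":0,"jaw":0.0},{"tx":-4.8,"ty":1.33,"tz":0,"ax":0,"ay":0,"az":0,"jaw":0.0},{"tx":-4.8,"ty":1.33,"tz":0,"ax":0,"ay":0,"az":0,"jaw":0.0},{"tx":-4.8,"ty":1.33,"tz":0,"ax":0,"ay":0,"az":0,"jaw":0.0},{"tx":-4,"ty":1.1,"tz":0,"ax":0,"ay":0,"az":0,"jaw":0.0},{"tx":0,"ty":0,"tz":0,"ax":0,"ay":0,"az":0,"jaw":0.0},{"tx":0,"ty":0,"tz":0,"ax":0,"ay":0,"az":0,"jaw":0.0}])

```text
clock: 5.5
eef_pos: [438.1, 81.4, 72.9]
tcp_rot: [0.991, -0.136, 0.003, -0.001]
contact_force: [12.0, -7.6, -3.2]
finger_gap: 20.0
```

```bash
python3 s.py; python3 -c "
from h import *
cap('scene','s3')
crop('s3',300,150,420,270,'s3c',5)"
```

```text
{'clock': 5.5, 'joints': [-0.061, 0.5, -0.255, 2.188, 0.272, 0.475, -2.371], 'eef_pos': [438.073, 81.377, 72.942], 'contact_force': [11.991, -7.606, -3.22], 'moment': [-1.636, -2.385, -0.063], 'finger_gap': 19.978}
yaw x -15.62 z [ 0.0068  0.0001 -1.    ]
scale 5
```

View pics/s3c.png

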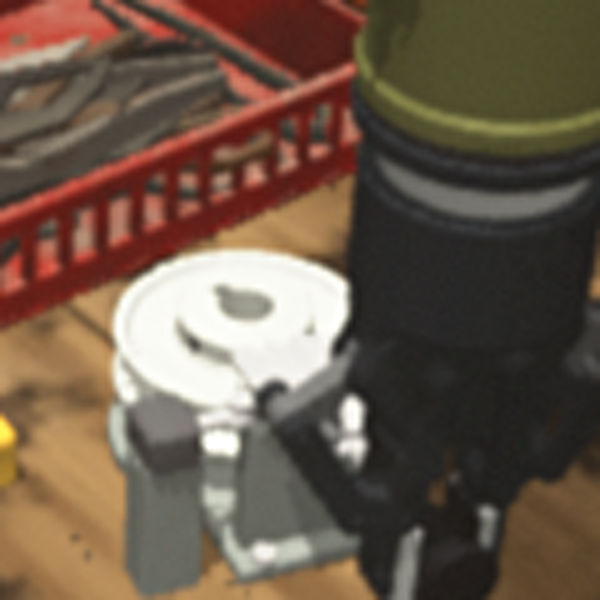

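The slide is open: bore visible at crop (245,303), keyway lobe at (222,290). Releasing and lifting.

>>> carry_out(plan=[{"tx":0,"ty":0,"tz":0,"ax":0,"ay":0,"az":0,"jaw":0.6},{"tx":0,"ty":0,"tz":0,"ax":0,"ay":0,"az":0,"jaw":0.6},{"tx":0,"ty":0,"tz":0,"ax":0,"ay":0,"az":0,"jaw":0.6},{"tx":0,"ty":0,"tz":20,"ax":0,"ay":0,"az":0,"jaw":0.6},{"tx":0,"ty":0,"tz":40,"ax":0,"ay":0,"az":0,"jaw":0.6},{"tx":0,"ty":0,"tz":40,"ax":0,"ay":0,"az":0,"jaw":0.6},{"tx":10,"ty":50,"tz":20,"ax":0,"ay":0,"az":0.1,"jaw":0.6},{"tx":20,"ty":50,"tz":0,"ax":0,"ay":0,"az":0.12,"jaw":0.6},{"tx":35,"ty":50,"tz":0,"ax":0,"ay":0,"az":0.12,"jaw":0.6},{"tx":36,"ty":50,"tz":0,"ax":0,"ay":0,"az":0.12,"jaw":0.6},{"tx":20,"ty":28,"tz":0,"ax":0,"ay":0,"az":0.1,"jaw":0.6},{"tx":20,"ty":28,"tz":0,"ax":0,"ay":0,"az":0.08,"jaw":0.6}])

```text
clock: 7.05
eef_pos: [575.2, 339.8, 191.6]
tcp_rot: [0.983, 0.186, -0.001, 0.0]
contact_force: [0.2, -0.5, 0.6]
finger_gap: 51.2
```

```bash
python3 s.py; python3 -c "
from h import *
cap('scene','s4');cap('top','t4')
crop('s4',310,190,390,270,'s4c',7);crop('t4',340,180,420,260,'t4c',7);crop('s4',140,120,300,340,'s4d',2.7)"
```

```text
{'clock': 7.05, 'joints': [-0.289, 0.654, -0.504, 1.458, 0.333, 1.116, -2.051], 'eef_pos': [575.243, 339.758, 191.585], 'contact_force': [0.159, -0.505, 0.577], 'moment': [-0.016, 0.011, -0.043], 'finger_gap': 51.197}
yaw x 21.4 z [-0.0014 -0.0003 -1.    ]
scale 7
scale 7
scale 2.7
```

View pics/s4c.png

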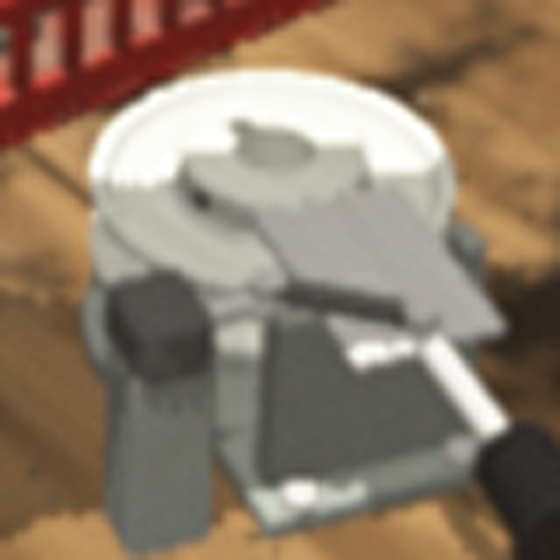

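View pics/t4c.png

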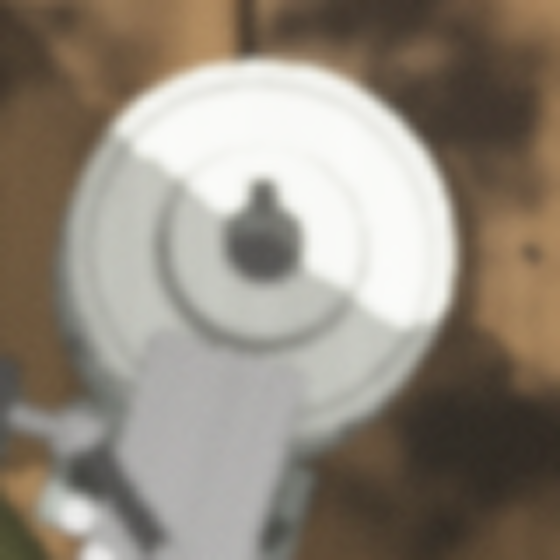

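View pics/s4d.png

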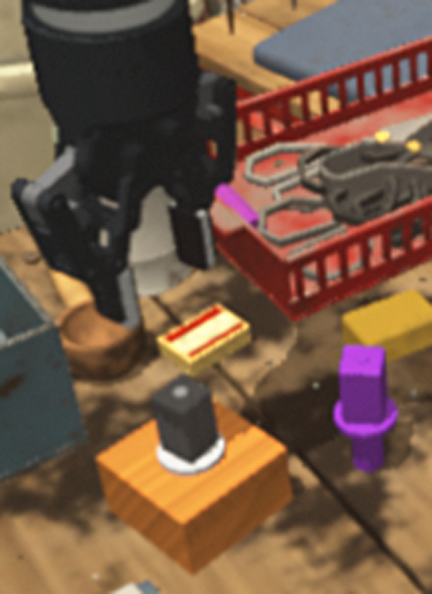

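Run:
```python
from h import *
from scipy.optimize import least_squares
np.set_printoptions(suppress=True,precision=2)
def f(X,Y,z=66,n='top',x0=340,y0=180,s=7): return w(n,x0+(X+.5)/s-.5,y0+(Y+.5)/s-.5,z=z)[:2]
b=f(264,243);k=f(262,180);print('bore',b,'key',k,np.hypot(*(k-b)),np.degrees(np.arctan2(*(k-b)[::-1])))
print('boss',f(263,247), 'scene bore',f(277,150,66,'scene',310,190,7),'key',f(236,127,66,'scene',310,190,7))
crop('t4',365,200,390,225,'t4e',24)
g=cv2.cvtColor(cv2.imread('pics/t4.png'),cv2.COLOR_BGR2GRAY).astype(np.float32)
def fit(c0,r0,r1,angs,sign,z):
    pts=[]
    for a in angs:
        r=np.arange(r0,r1,.1);th=np.deg2rad(a)
        u=(c0[0]+r*np.cos(th)).astype(np.float32);v=(c0[1]+r*np.sin(th)).astype(np.float32)
        s=cv2.remap(g,u[None],v[None],cv2.INTER_CUBIC)[0]; s=cv2.GaussianBlur(s[None],(0,0),5)[0] if 0 else s
        gr=np.gradient(s)*sign; k=np.argmax(gr); pts.append(w('top',u[k],v[k],z=z)[:2])
    pts=np.array(pts); q=least_squares(lambda p:np.hypot(*(pts-p[:2]).T)-p[2],[585,40,20],loss='soft_l1'); return q.x,np.sqrt(np.mean(q.fun**2))
c=(377.2,214.3)
print('bore fit',fit(c,3,8,list(range(-60,241,8)),1,66))
print('boss fit',fit(c,11,18,list(range(60,300,6)),-1,66))
print('pulley fit',fit((376.8,216.5),24,33,list(range(-180,30,5)),-1,54))
# stand
g=g
```

```text
bore [583.36  40.38] key [600.02  41.12] 16.677099120491665 2.5473983966572087
boss [582.29  40.62] scene bore [581.98  38.66] key [596.88  40.8 ]
scale 24
bore fit (array([583.61,  40.37,  10.36]), np.float64(0.579276668995641))
boss fit (array([583.  ,  40.78,  24.19]), np.float64(0.5139800597289885))
pulley fit (array([583.98,  40.05,  51.1 ]), np.float64(0.5496065197710436))
```

View pics/t4e.png

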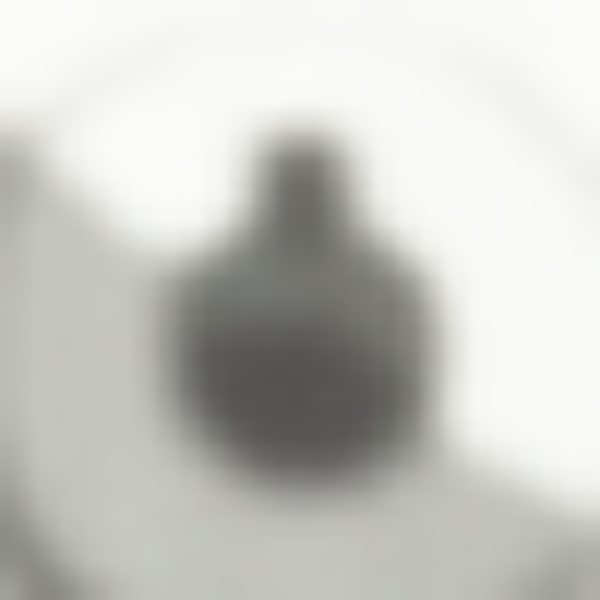

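Keyway yaw ≈ 2.5°, bore ≈ (583.5, 40.4). Descending over the steel arbor.

>>> carry_out(plan=[{"tx":3.7,"ty":-0.9,"tz":-20,"ax":0,"ay":0,"az":0,"jaw":0.6},{"tx":0,"ty":0,"tz":-30,"ax":0,"ay":0,"az":0,"jaw":0.6},{"tx":0,"ty":0,"tz":-30,"ax":0,"ay":0,"az":0,"jaw":0.6},{"tx":0,"ty":0,"tz":-20,"ax":0,"ay":0,"az":0,"jaw":0.6},{"tx":0,"ty":0,"tz":-12,"ax":0,"ay":0,"az":0,"jaw":0.6},{"tx":0,"ty":0,"tz":0,"ax":0,"ay":0,"az":0,"jaw":0.6},{"tx":0,"ty":0,"tz":0,"ax":0,"ay":0,"az":0,"jaw":0.6}])

```text
clock: 8.02
eef_pos: [579.2, 337.5, 81.0]
tcp_rot: [0.983, 0.184, 0.0, -0.0]
contact_force: [0.3, 0.0, 1.4]
finger_gap: 51.4
```

```bash
python3 s.py; python3 -c "
from h import *
cap('scene','s5')
crop('s5',160,200,280,340,'s5c',4.2)"
```

```text
{'clock': 8.025, 'joints': [-0.307, 0.765, -0.458, 1.569, 0.402, 0.901, -2.108], 'eef_pos': [579.242, 337.532, 81.004], 'contact_force': [0.271, 0.008, 1.383], 'moment': [0.011, -0.03, 0.021], 'finger_gap': 51.38}
yaw x 21.17 z [ 0.0009  0.0005 -1.    ]
scale 4.2
```

View pics/s5c.png

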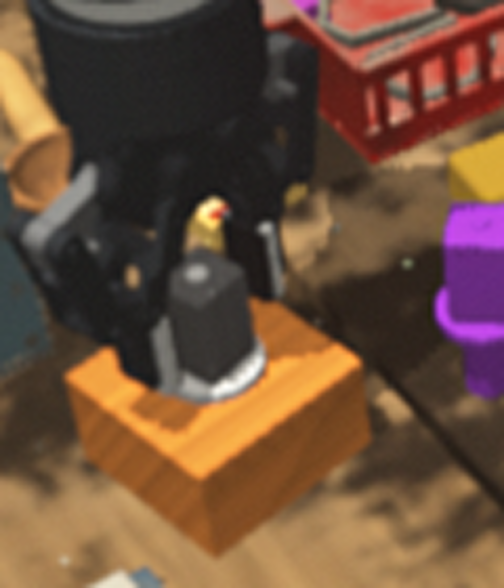

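Head at crop (210,310) lies between the pads. Gripping.

>>> carry_out(plan=[{"tx":0,"ty":0,"tz":0,"ax":0,"ay":0,"az":0,"jaw":0.0},{"tx":0,"ty":0,"tz":0,"ax":0,"ay":0,"az":0,"jaw":0.0},{"tx":0,"ty":0,"tz":0,"ax":0,"ay":0,"az":0,"jaw":0.0},{"tx":0,"ty":0,"tz":0,"ax":0,"ay":0,"az":0,"jaw":0.0},{"tx":0,"ty":0,"tz":10,"ax":0,"ay":0,"az":0,"jaw":0.0},{"tx":0,"ty":0,"tz":20,"ax":0,"ay":0,"az":0,"jaw":0.0},{"tx":0,"ty":0,"tz":25,"ax":0,"ay":0,"az":0,"jaw":0.0},{"tx":0,"ty":0,"tz":25,"ax":0,"ay":0,"az":0,"jaw":0.0},{"tx":0,"ty":0,"tz":20,"ax":0,"ay":0,"az":0,"jaw":0.0},{"tx":0,"ty":0,"tz":0,"ax":0,"ay":0,"az":0,"jaw":0.0},{"tx":0,"ty":0,"tz":0,"ax":0,"ay":0,"az":0,"jaw":0.0}])

```text
clock: 9.45
eef_pos: [578.5, 337.1, 179.3]
tcp_rot: [0.983, 0.184, -0.001, 0.0]
contact_force: [-0.6, -0.8, -1.4]
finger_gap: 25.2
```

```bash
python3 s.py; python3 -c "
from h import *
cap('scene','s6')
crop('s6',140,120,300,340,'s6c',2.7)"
```

```text
{'clock': 9.45, 'joints': [-0.287, 0.667, -0.5, 1.469, 0.34, 1.093, -2.054], 'eef_pos': [578.527, 337.068, 179.29], 'contact_force': [-0.564, -0.767, -1.434], 'moment': [-0.014, 0.012, -0.036], 'finger_gap': 25.214}
yaw x 21.19 z [-0.0012 -0.001  -1.    ]
scale 2.7
```

View pics/s6c.png

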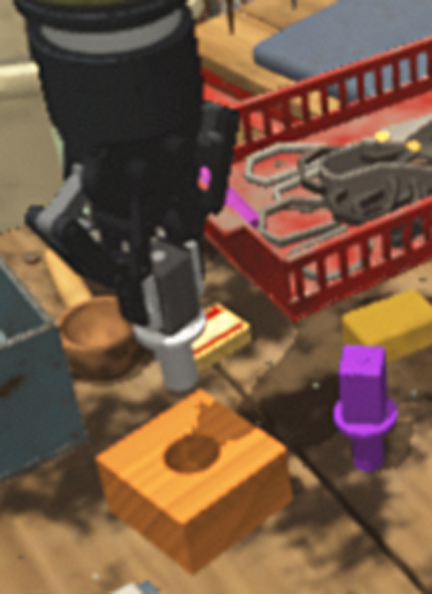

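>>> carry_out(plan=[{"tx":0,"ty":0,"tz":30,"ax":0,"ay":0,"az":0,"jaw":0.0},{"tx":0.5,"ty":-33,"tz":0,"ax":0,"ay":0,"az":-0.036,"jaw":0.0},{"tx":0.5,"ty":-33,"tz":0,"ax":0,"ay":0,"az":-0.036,"jaw":0.0},{"tx":0.5,"ty":-33,"tz":0,"ax":0,"ay":0,"az":-0.036,"jaw":0.0},{"tx":0.5,"ty":-33,"tz":0,"ax":0,"ay":0,"az":-0.036,"jaw":0.0},{"tx":0.5,"ty":-33,"tz":0,"ax":0,"ay":0,"az":-0.036,"jaw":0.0},{"tx":0.5,"ty":-33,"tz":0,"ax":0,"ay":0,"az":-0.036,"jaw":0.0},{"tx":0.5,"ty":-33,"tz":0,"ax":0,"ay":0,"az":-0.036,"jaw":0.0},{"tx":0.5,"ty":-33,"tz":0,"ax":0,"ay":0,"az":-0.036,"jaw":0.0},{"tx":0.5,"ty":-33,"tz":-30,"ax":0,"ay":0,"az":-0.038,"jaw":0.0},{"tx":0,"ty":0,"tz":0,"ax":0,"ay":0,"az":0,"jaw":0.0},{"tx":0,"ty":0,"tz":0,"ax":0,"ay":0,"az":0,"jaw":0.0}])

```text
clock: 11.0
eef_pos: [583.2, 41.1, 179.7]
tcp_rot: [1.0, 0.022, -0.001, -0.0]
contact_force: [0.1, 0.5, -2.1]
finger_gap: 25.1
```

```bash
python3 s.py; python3 -c "
from h import *
cap('scene','s7');cap('top','t7')
crop('s7',310,150,390,250,'s7c',6)"
```

```text
{'clock': 11.0, 'joints': [0.161, 0.532, -0.426, 1.712, 0.259, 0.954, -1.891], 'eef_pos': [583.21, 41.051, 179.716], 'contact_force': [0.133, 0.465, -2.059], 'moment': [0.072, -0.016, -0.01], 'finger_gap': 25.091}
yaw x 2.53 z [-0.0012  0.0008 -1.    ]
scale 6
```

View pics/s7c.png

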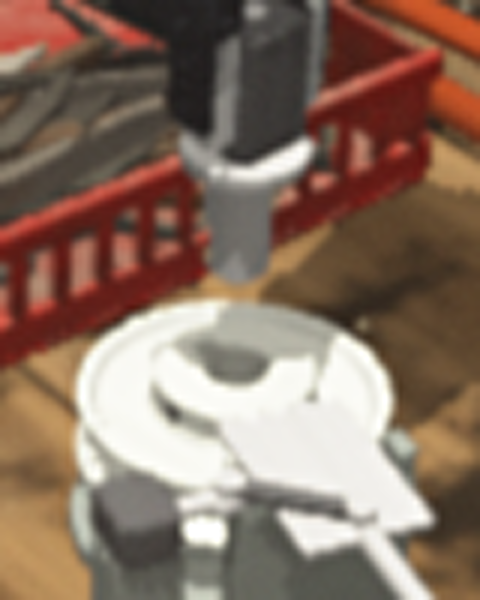

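View pics/t7.png

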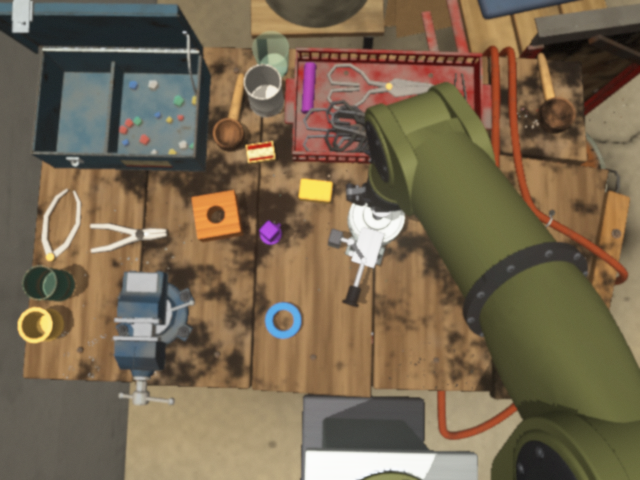

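>>> carry_out(plan=[{"tx":0,"ty":0,"tz":-14,"ax":0,"ay":0,"az":0,"jaw":0.0},{"tx":0,"ty":0,"tz":-14,"ax":0,"ay":0,"az":0,"jaw":0.0},{"tx":0,"ty":0,"tz":0,"ax":0,"ay":0,"az":0,"jaw":0.0},{"tx":0,"ty":0,"tz":0,"ax":0,"ay":0,"az":0,"jaw":0.0}])

```text
clock: 11.6
eef_pos: [583.5, 40.7, 152.2]
tcp_rot: [1.0, 0.022, -0.0, -0.0]
contact_force: [0.0, 0.0, -2.1]
finger_gap: 25.4
```

```bash
python3 s.py; python3 -c "
from h import *
cap('scene','s8')
crop('s8',325,165,375,220,'s8c',10)"
```

```text
{'clock': 11.6, 'joints': [0.152, 0.562, -0.414, 1.745, 0.279, 0.893, -1.908], 'eef_pos': [583.507, 40.672, 152.17], 'contact_force': [0.008, 0.047, -2.128], 'moment': [0.02, 0.019, -0.002], 'finger_gap': 25.414}
yaw x 2.52 z [-0.0002  0.0001 -1.    ]
scale 10
```

View pics/s8c.png

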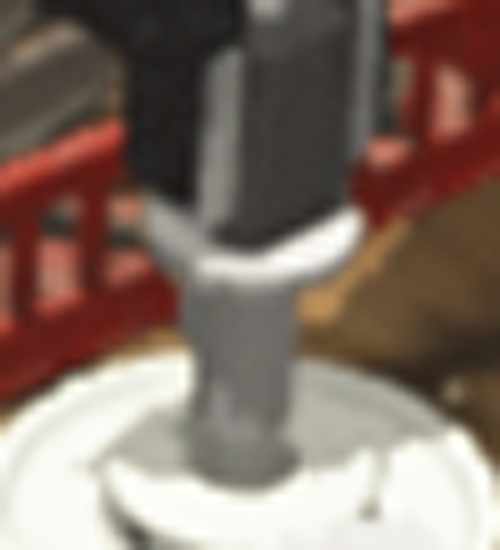

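```bash
cat >> h.py <<'E'
def proj(n,P):
    from scipy.spatial.transform import Rotation as Ro
    c=robot.get_calibration(n); R=Ro.from_quat(c['rotation']).as_matrix(); t=np.array(c['position'],float)
    return cv2.projectPoints(np.array(P,float).reshape(-1,3),cv2.Rodrigues(R.T)[0],-R.T@t,c['mtx'],np.array(c['dist_coeffs'],float))[0][:,0]
E
python3 - <<'E'
from h import *
np.set_printoptions(suppress=True,precision=1)
for nm,b in (('scene-bore',(582,38.7)),('top-bore',(583.5,40.6))):
    p=proj('scene',[(b[0],b[1],z) for z in (66,78,90,105,117)]); print(nm,((p-[325,165]+.5)*10))
    p=proj('scene',[(b[0]+5,b[1],105),(b[0],b[1]+5,105)]); print(((p-[325,165]+.5)*10))
g=cv2.imread('pics/s8.png').astype(int).sum(2)//3
for r in range(193,214): print(r,g[r,338:362])
E
```

```text
scene-bore [[246.2 465. ]
 [249.4 414.1]
 [252.6 362.3]
 [256.7 296.4]
 [260.  242.6]]
[[239.3 284.2]
 [236.2 305.6]]
top-bore [[233.5 464.8]
 [236.6 413.9]
 [239.7 362.1]
 [243.7 296.2]
 [246.9 242.4]]
[[226.3 284. ]
 [223.1 305.4]]
193 [ 57  49  48  53  76 102 120 136 135 133 151 161 162 158 152 136 118 118
 120 117 124 122 103  84]
194 [ 50  49  50  48  64  96 101 108 108 107 119 126 125 121 116 110 107 125
 133 134 130 108  86  79]
195 [ 51  52  51  49  65  94  96  96  99 103 107 111 111 110 109 105 110 129
 139 139 131  99  82  80]
196 [ 53  52  54  52  65  93  97  95 100 104 104 107 110 108 106 106 110 122
 129 129 111  90  83  84]
197 [ 61  59  64  65  73  91  96  97 101 104 105 109 109 108 107 106 103  96
  95  96  86  85  85  86]
198 [ 70  81  98 102 101  98  94  97 100 104 106 108 109 109 107 104  97  82
  76  76  75  79  83  83]
199 [ 91  99 117 128 132 125 101  97 100 105 107 108 110 109 107 104  94  81
  74  72  75  74  76  76]
200 [138 155 173 193 201 191 129  96 100 106 106 109 110 109 108 104 100 100
  95  89  80  71  67  65]
201 [218 235 240 240 241 235 155  99 100 1
[... 596 characters left out ...]
 151 131 117 123 131 136 132 134 127 114 111 135 169 178
 177 177 177 179 179 177]
208 [181 177 177 171 153 131 118 118 121 135 136 137 134 119 122 146 170 178
 175 175 178 177 175 171]
209 [177 178 179 179 169 143 121 113 115 122 127 127 124 120 118 127 151 171
 176 175 172 173 177 184]
210 [176 178 179 180 173 147 120 113 112 117 120 121 119 117 112 110 124 164
 173 173 170 175 203 231]
211 [198 182 177 178 173 148 121 111 111 116 119 120 118 115 108 104 124 175
 181 189 193 206 238 246]
212 [242 217 199 200 200 193 164 127 109 111 115 115 114 110 110 127 180 228
 222 235 240 242 248 246]
213 [251 246 244 244 245 247 242 201 162 145 134 131 128 133 159 202 241 248
 244 246 248 248 249 242]
```

Run:
```python
from h import *
for t in('s4','s7','s8'):
    g=cv2.imread(f'pics/{t}.png').astype(int).sum(2)//3
    print(t)
    for r in range(205,216): print(r,g[r,338:362])
```

```text
s4
205 [248 249 250 250 251 251 250 250 251 250 250 250 249 249 249 249 249 249
 249 248 248 246 243 241]
206 [249 249 250 250 250 239 235 240 250 252 250 250 250 251 250 249 249 249
 249 249 249 249 248 248]
207 [249 250 250 245 228 185 169 186 221 236 238 239 244 249 250 250 250 249
 249 249 250 250 250 249]
208 [250 250 250 249 228 169 139 145 165 182 186 189 198 207 226 243 250 251
 250 250 250 251 250 247]
209 [251 251 252 253 251 212 154 142 147 152 156 158 159 157 172 200 235 249
 251 250 250 250 248 244]
210 [251 252 252 253 253 212 154 145 148 153 157 158 158 156 154 155 180 216
 226 225 224 224 221 223]
211 [228 229 229 229 223 182 147 145 149 154 158 160 160 158 154 144 147 177
 187 185 186 186 183 194]
212 [191 190 190 191 191 176 158 151 151 153 157 160 159 157 155 149 153 174
 181 181 180 181 180 183]
213 [187 187 185 187 188 187 176 163 156 156 159 160 162 160 161 165 174 182
 182 183 183 182 182 176]
214 [183 189 189 188 188 188 187 183 177 175 171 172 172 173 176 181 186 187
 183 184 184 183 181 170]
215 [170 184 189 188 190 189 189 189 189 187 184 183 182 184 184 18
[... 1607 characters left out ...]
 169 143 121 113 115 122 127 127 124 120 118 127 151 171
 176 175 172 173 177 184]
210 [176 178 179 180 173 147 120 113 112 117 120 121 119 117 112 110 124 164
 173 173 170 175 203 231]
211 [198 182 177 178 173 148 121 111 111 116 119 120 118 115 108 104 124 175
 181 189 193 206 238 246]
212 [242 217 199 200 200 193 164 127 109 111 115 115 114 110 110 127 180 228
 222 235 240 242 248 246]
213 [251 246 244 244 245 247 242 201 162 145 134 131 128 133 159 202 241 248
 244 246 248 248 249 242]
214 [251 250 250 250 250 251 252 248 243 231 211 203 200 212 238 247 250 249
 248 247 247 248 247 235]
215 [244 250 250 249 249 249 249 250 251 249 247 247 246 246 250 249 249 248
 248 247 247 246 239 201]
```

>>> carry_out(plan=[{"tx":-0.9,"ty":-1.0,"tz":0,"ax":0,"ay":0,"az":0,"jaw":0.0},{"tx":0,"ty":0,"tz":-5,"ax":0,"ay":0,"az":0,"jaw":0.0},{"tx":0,"ty":0,"tz":-4,"ax":0,"ay":0,"az":0,"jaw":0.0},{"tx":0,"ty":0,"tz":-2.5,"ax":0,"ay":0,"az":0,"jaw":0.0},{"tx":0,"ty":0,"tz":-1.5,"ax":0,"ay":0,"az":0,"jaw":0.0},{"tx":0,"ty":0,"tz":-1,"ax":0,"ay":0,"az":0,"jaw":0.0},{"tx":0,"ty":0,"tz":0,"ax":0,"ay":0,"az":0,"jaw":0.0}])

```text
clock: 12.52
eef_pos: [582.6, 39.5, 138.3]
tcp_rot: [1.0, 0.022, 0.0, -0.0]
contact_force: [0.7, 0.3, -2.3]
finger_gap: 25.1
```

```bash
python3 s.py
```

```text
{'clock': 12.525, 'joints': [0.149, 0.577, -0.407, 1.763, 0.289, 0.861, -1.916], 'eef_pos': [582.589, 39.497, 138.251], 'contact_force': [0.735, 0.262, -2.305], 'moment': [0.018, -0.015, 0.031], 'finger_gap': 25.118}
yaw x 2.51 z [ 0.  0. -1.]
```

>>> carry_out(plan=[{"tx":0,"ty":0,"tz":-2,"ax":0,"ay":0,"az":0,"jaw":0.0},{"tx":0,"ty":0,"tz":-2,"ax":0,"ay":0,"az":0,"jaw":0.0},{"tx":0,"ty":0,"tz":-1,"ax":0,"ay":0,"az":0,"jaw":0.0},{"tx":0,"ty":0,"tz":0,"ax":0,"ay":0,"az":0,"jaw":0.0}])

```text
clock: 13.02
eef_pos: [582.5, 39.5, 133.2]
tcp_rot: [1.0, 0.022, -0.0, -0.0]
contact_force: [-0.6, 0.8, -2.6]
finger_gap: 25.2
```

```bash
python3 s.py; python3 -c "
from h import *
cap('scene','s9')
crop('s9',320,150,380,225,'s9c',8)"
```

```text
{'clock': 13.025, 'joints': [0.147, 0.583, -0.405, 1.769, 0.293, 0.85, -1.919], 'eef_pos': [582.503, 39.525, 133.167], 'contact_force': [-0.595, 0.808, -2.588], 'moment': [-0.015, -0.04, -0.007], 'finger_gap': 25.164}
yaw x 2.51 z [-0.0002  0.     -1.    ]
scale 8
```

View pics/s9c.png

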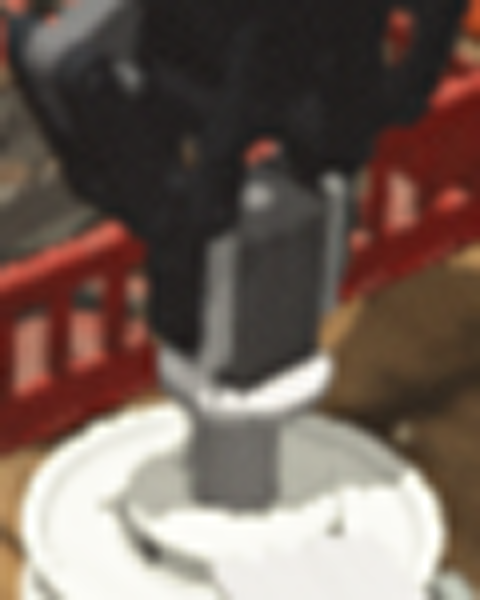

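The tip is in the bore with no contact force. Going on slowly past the point where the key meets the hub top.

>>> carry_out(plan=[{"tx":0,"ty":0,"tz":-1,"ax":0,"ay":0,"az":0,"jaw":0.0},{"tx":0,"ty":0,"tz":-1,"ax":0,"ay":0,"az":0,"jaw":0.0},{"tx":0,"ty":0,"tz":-1,"ax":0,"ay":0,"az":0,"jaw":0.0},{"tx":0,"ty":0,"tz":-1,"ax":0,"ay":0,"az":0,"jaw":0.0},{"tx":0,"ty":0,"tz":0,"ax":0,"ay":0,"az":0,"jaw":0.0}])

```text
clock: 13.7
eef_pos: [582.5, 39.5, 129.2]
tcp_rot: [1.0, 0.022, -0.0, -0.0]
contact_force: [0.1, 0.5, -1.9]
finger_gap: 25.6
```

```bash
python3 s.py
```

```text
{'clock': 13.7, 'joints': [0.146, 0.587, -0.403, 1.773, 0.296, 0.841, -1.922], 'eef_pos': [582.521, 39.484, 129.158], 'contact_force': [0.105, 0.496, -1.858], 'moment': [-0.004, 0.044, -0.033], 'finger_gap': 25.606}
yaw x 2.51 z [-0.0002  0.     -1.    ]
```

>>> carry_out(plan=[{"tx":0,"ty":0,"tz":-1.5,"ax":0,"ay":0,"az":0,"jaw":0.0},{"tx":0,"ty":0,"tz":-1.5,"ax":0,"ay":0,"az":0,"jaw":0.0},{"tx":0,"ty":0,"tz":-1.5,"ax":0,"ay":0,"az":0,"jaw":0.0},{"tx":0,"ty":0,"tz":-1.5,"ax":0,"ay":0,"az":0,"jaw":0.0},{"tx":0,"ty":0,"tz":0,"ax":0,"ay":0,"az":0,"jaw":0.0}])

```text
clock: 14.32
eef_pos: [582.5, 39.5, 123.1]
tcp_rot: [1.0, 0.022, -0.0, -0.0]
contact_force: [0.1, -0.3, -1.4]
finger_gap: 25.2
```

```bash
python3 s.py
```

```text
{'clock': 14.325, 'joints': [0.144, 0.595, -0.4, 1.779, 0.3, 0.829, -1.926], 'eef_pos': [582.484, 39.527, 123.108], 'contact_force': [0.146, -0.258, -1.441], 'moment': [0.027, 0.013, -0.0], 'finger_gap': 25.247}
yaw x 2.51 z [-0.0003  0.     -1.    ]
```

>>> carry_out(plan=[{"tx":0,"ty":0,"tz":-3,"ax":0,"ay":0,"az":0,"jaw":0.0},{"tx":0,"ty":0,"tz":-3,"ax":0,"ay":0,"az":0,"jaw":0.0},{"tx":0,"ty":0,"tz":-3,"ax":0,"ay":0,"az":0,"jaw":0.0},{"tx":0,"ty":0,"tz":-3,"ax":0,"ay":0,"az":0,"jaw":0.0},{"tx":0,"ty":0,"tz":-3,"ax":0,"ay":0,"az":0,"jaw":0.0},{"tx":0,"ty":0,"tz":0,"ax":0,"ay":0,"az":0,"jaw":0.0}])

```text
clock: 15.08
eef_pos: [582.6, 39.5, 108.6]
tcp_rot: [1.0, 0.022, 0.0, 0.0]
contact_force: [-1.5, -0.2, 4.1]
finger_gap: 25.6
```

```bash
python3 s.py
```

```text
{'clock': 15.075, 'joints': [0.138, 0.613, -0.391, 1.793, 0.312, 0.797, -1.936], 'eef_pos': [582.624, 39.537, 108.55], 'contact_force': [-1.536, -0.178, 4.085], 'moment': [-0.091, 0.421, -0.015], 'finger_gap': 25.558}
yaw x 2.51 z [ 0.0002 -0.0001 -1.    ]
```

>>> carry_out(plan=[{"tx":0,"ty":0,"tz":-2,"ax":0,"ay":0,"az":0,"jaw":0.0},{"tx":0,"ty":0,"tz":-2,"ax":0,"ay":0,"az":0,"jaw":0.0},{"tx":0,"ty":0,"tz":-2,"ax":0,"ay":0,"az":0,"jaw":0.0},{"tx":0,"ty":0,"tz":-1,"ax":0,"ay":0,"az":0,"jaw":0.0},{"tx":0,"ty":0,"tz":0,"ax":0,"ay":0,"az":0,"jaw":0.0}])

```text
clock: 15.7
eef_pos: [582.7, 39.6, 102.1]
tcp_rot: [1.0, 0.022, 0.0, 0.0]
contact_force: [-1.9, -0.4, 10.0]
finger_gap: 25.1
```

```bash
python3 s.py
```

```text
{'clock': 15.7, 'joints': [0.135, 0.621, -0.387, 1.799, 0.317, 0.782, -1.941], 'eef_pos': [582.676, 39.567, 102.073], 'contact_force': [-1.863, -0.412, 9.974], 'moment': [-0.115, 0.787, 0.023], 'finger_gap': 25.091}
yaw x 2.51 z [ 0.0008 -0.0002 -1.    ]
```

>>> carry_out(plan=[{"tx":0,"ty":0,"tz":-1,"ax":0,"ay":0,"az":0,"jaw":0.0},{"tx":0,"ty":0,"tz":-1,"ax":0,"ay":0,"az":0,"jaw":0.0},{"tx":0,"ty":0,"tz":0,"ax":0,"ay":0,"az":0,"jaw":0.0}])

```text
clock: 16.08
eef_pos: [582.7, 39.6, 101.0]
tcp_rot: [1.0, 0.022, 0.001, 0.0]
contact_force: [-5.5, -0.4, 17.8]
finger_gap: 25.5
```

```bash
python3 s.py
```

```text
{'clock': 16.075, 'joints': [0.134, 0.622, -0.386, 1.801, 0.318, 0.779, -1.943], 'eef_pos': [582.681, 39.597, 101.046], 'contact_force': [-5.504, -0.404, 17.802], 'moment': [-0.256, 1.407, -0.06], 'finger_gap': 25.542}
yaw x 2.5 z [ 0.0013 -0.0005 -1.    ]
```

>>> carry_out(plan=[{"tx":0,"ty":0,"tz":-0.5,"ax":0,"ay":0,"az":0,"jaw":0.0},{"tx":0,"ty":0,"tz":0,"ax":0,"ay":0,"az":0,"jaw":0.0},{"tx":0,"ty":0,"tz":0,"ax":0,"ay":0,"az":0,"jaw":0.0},{"tx":0,"ty":0,"tz":0,"ax":0,"ay":0,"az":0,"jaw":0.0}])

```text
clock: 16.58
eef_pos: [582.7, 39.5, 101.0]
tcp_rot: [1.0, 0.022, 0.001, 0.0]
contact_force: [-6.4, -0.5, 22.0]
finger_gap: 25.3
```

```bash
python3 s.py; python3 -c "
from h import *
cap('scene','s10');cap('top','t10')
crop('s10',310,150,400,260,'s10c',5.4)"
```

```text
{'clock': 16.575, 'joints': [0.134, 0.621, -0.386, 1.801, 0.319, 0.779, -1.943], 'eef_pos': [582.72, 39.547, 101.007], 'contact_force': [-6.383, -0.523, 22.038], 'moment': [-0.245, 1.715, 0.023], 'finger_gap': 25.316}
yaw x 2.5 z [ 0.0017 -0.0006 -1.    ]
scale 5.4
```

View pics/s10c.png

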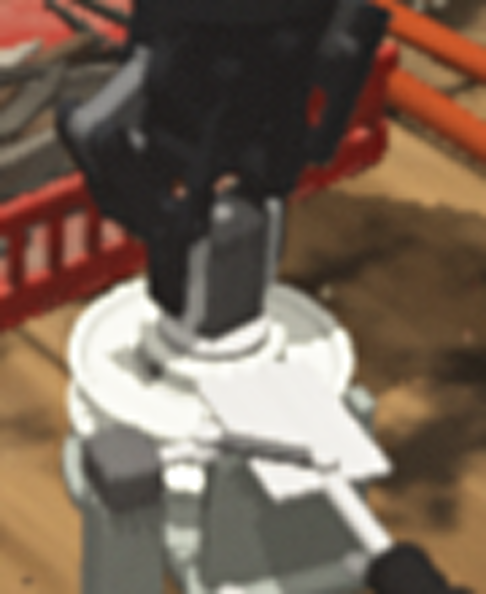

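View pics/t10.png

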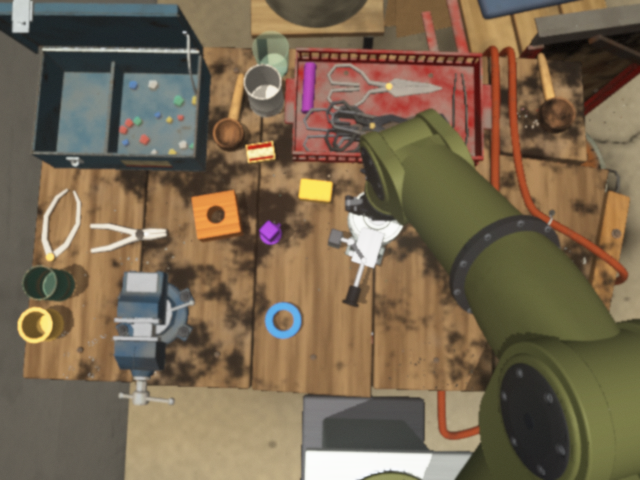

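The flange sits flat on the boss (crop (215,335)) and the last 0.5 mm of push raised the force without lowering z, so it is on the stop. The slide is open and the bystanders are unmoved. Handing in.

```bash
python3 -c "
from h import *
print(robot.finish_job())"; python3 s.py
```

```text
the job is handed in; nothing more can be done
None
the job is handed in; nothing more can be done
```

I pulled the dust slide open, moved the bare steel arbor from the stand to the hub and pushed it fully home. I handed in at 16.7 s with the head still gripped and pressed down. The hand-in gives no verdict, so the result rests on my last checks:

- **Height:** the tool stopped at z = 101.0 mm, exactly the height expected with the flange on the hub. The last 0.5 mm of push raised the force from 17.8 N to 22 N without moving it lower, so it is on the stop and not just on the spring.
- **Key:** tool yaw is 2.5°, as measured for the keyway, and the arbor went in without any side jam. The tool axis is within 0.002 of vertical.
- **Grip:** the jaws hold at a 25.3 mm gap on the 26 mm head.
- **Pictures:** the final pictures show the flange flat on the boss and the slide out. The tape roll, wax block and matchbox look unmoved by eye; I did not measure their positions.

**Disagreements:**
- The two cameras placed the bore about 2 mm apart. I corrected by (−0.9, −1.0) mm from the scene view before inserting.
- At the end there was a small sideways force of about 6 N along −x while pressing.
- My first move call was refused because some row values were missing; it moved nothing.

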